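Show the lot and log it

TASK

Show this auction lot to the overhead camera: with the fingers pointing straight down, hold the fingertips about 3 cm above the middle of the pipe tee (the three-armed fitting) in the shallow tray for at least two seconds, and then in the same way for two seconds above the top of the shorter of the two bottle jacks. Then record it by pressing the larger of the two buttons on the tally box all the way down and letting it go; do not press the small button. Never touch, move or lift any of the goods (fittings, jacks, wrench, brass regulator), and do not dip down over any other fitting or the taller jack, so travel high and come down only over what you are pointing at.

Things in the scene. Friction and masses are not known exactly. Their poses are not given: they have to be found in the camera images.
- tee: pipe tee with three arms: galvanised steel, collars 34 diameter, every open end 42 from the middle, lying flat in the tray, total height 34; body origin: underside, below the middle where the arms meet, z up; run along its y, branch along +x
- tee_top (a point): top of the tee above the middle where its arms meet, 34 mm over the tray's floor: the place to point at
- elbow: pipe elbow with two arms, bystander: galvanised steel, collars 34 diameter, every open end 42 from the middle, lying flat in the tray, total height 34; body origin: underside, below the middle where the arms meet, z up; arms along +x and +y
- elbow_top (a point): top of the elbow above its corner
- cross: pipe cross with four arms, bystander: galvanised steel, collars 34 diameter, every open end 42 from the middle, lying flat in the tray, total height 34; body origin: underside, below the middle where the arms meet, z up; arms along +-x and +-y
- cross_top (a point): top of the cross above its middle
- coupling: straight pipe coupling standing upright, a plain steel tube 34 diameter, 46 high, bystander; origin: centre of its underside
- coupling_top (a point): centre of the coupling's upper rim
- tray: shallow open red metal tray, fixed, 240 (its x) by 260 (its y) by 30 high, walls 4; holds the four fittings, whose places are swapped about; origin: centre of its underside
- short_jack: the shorter bottle jack, grey with steel ram, 130 mm high in all, base 95 by 86, cylinder 65 diameter up to 95, ram head 38 diameter; a small pump at its -x side up to 105; loose, about 2.6 kg; origin: centre of the underside, z up
- short_jack_top (a point): centre of the top face of the shorter jack's ram head, 130 mm above the work surface: the place to point at
- tall_jack: the taller bottle jack, alike but 175 mm high, base 105 by 95, cylinder 71 diameter up to 140, ram head 42 diameter, about 4 kg, bystander; the two jacks swap places; origin: centre of the underside
- tall_jack_top (a point): centre of the top face of the taller jack's ram head
- tally: grey plastic tally box, fixed, 80 (its x) by 130 (its y) by 50 high, two round black buttons on top: the large one at its +y end, the small one at its -y end, 66 apart; origin: centre of the underside
- log_button (a joint): travel of the large button (36 diameter), 0 up, 0.006 fully down; sprung, 1.5 N to start and 5 N fully down; springs back
- log_button_top (a point): centre of the large button's top face, 72 mm above the work surface when up (10 mm above its round housing, 52 diameter), moves down with it; press straight down
- clear_button (a joint): travel of the small button (18 diameter), 0 up, 0.005 fully down; must not be pressed
- clear_button_top (a point): centre of the small button's top face
- wrench: steel wrench, 180 long, flat on the work surface on the robot's side of the tally box and jacks, bystander; lies along its x, origin: underside near its middle
- regulator: brass gas regulator with a gauge, about 110 by 70 by 60 high, bystander; origin: underside of its 44 mm round body
There are look-alikes about, which are no part of the job. Leave any red or turquoise look-alike of the tally alone.

How it is judged:
On the way, in this order (a step that is already met when the one before it is completed fails the run):
1. the fingers point down at the tee for 1.5 s: TCP within 25 mm sideways of site tee_top and 20 to 75 mm above it (horizontal distance between the grasp point and tee_top below 0.025 m and z of the grasp point in the frame of tee_top between 0.02 and 0.075 m and angle between the grasp point's own z axis and vertical above 2.6 rad), for 1.5 s.
2. the fingers point down at the shorter jack for 1.5 s: TCP within 25 mm sideways of site short_jack_top and 20 to 75 mm above it (horizontal distance between the grasp point and short_jack_top below 0.025 m and z of the grasp point in the frame of short_jack_top between 0.02 and 0.075 m and angle between the grasp point's own z axis and vertical above 2.6 rad), for 1.5 s.
3. the large button is pressed at least 4.5 mm down (value of joint log_button above 0.0045 m), for 0.05 s.
At the end, for the whole second after the job is handed in: both buttons up again (within 1.5 mm), the tee and the shorter jack at rest within 8 mm of where they started, the jack upright (value of joint each of log_button, clear_button below 0.0015 m and distance of each of tee, short_jack from where it was at the start of the episode below 0.008 m and angle between short_jack's own z axis and vertical below 0.05 rad and linear speed of tee below 0.02 m/s); the robot touches nothing.
It fails at once if the robot touches a fitting (tee, elbow, cross, coupling) with over 0.5 N, or it moves over 8 mm (contact force between any of the arm, the fingers and tee above 0.5 N or distance of any of tee, elbow, cross, coupling from where it was at the start of the episode above 0.008 m or contact force between any of the arm, the fingers and elbow above 0.5 N or contact force between any of the arm, the fingers and cross above 0.5 N or contact force between any of the arm, the fingers and coupling above 0.5 N).
It fails at once if the robot touches a jack with over 0.5 N, or it moves over 8 mm (contact force between any of the arm, the fingers and short_jack above 0.5 N or distance of any of short_jack, tall_jack from where it was at the start of the episode above 0.008 m or contact force between any of the arm, the fingers and tall_jack above 0.5 N).
It fails at once if the robot touches the wrench or regulator with over 0.5 N, or it moves over 8 mm (contact force between any of the arm, the fingers and wrench above 0.5 N or distance of any of wrench, regulator from where it was at the start of the episode above 0.008 m or contact force between any of the arm, the fingers and regulator above 0.5 N).
It fails at once if the fingers dip down over the elbow, cross, coupling or taller jack: TCP within 20 mm sideways and less than 60 mm above its top ((horizontal distance between the grasp point and elbow_top below 0.02 m and z of the grasp point in the frame of elbow_top below 0.06 m) or (horizontal distance between the grasp point and cross_top below 0.02 m and z of the grasp point in the frame of cross_top below 0.06 m) or (horizontal distance between the grasp point and coupling_top below 0.02 m and z of the grasp point in the frame of coupling_top below 0.06 m) or (horizontal distance between the grasp point and tall_jack_top below 0.02 m and z of the grasp point in the frame of tall_jack_top below 0.06 m)).
It fails at once if the small button is pressed (over 2.5 mm) (value of joint clear_button above 0.0025 m).
It also fails if it takes over 54 s, if anything falls off the work surface, if the arm or the gripper's body presses on something with over 40 N, if the wrist force passes 120 N, or if a joint passes its speed limit or range.

ROBOT

A 7-joint arm with a two-finger parallel gripper is mounted at the origin on the work surface. World frame = base frame: x ahead of the robot, y to its left, z up, the work surface at z = 0. Lengths are in m, angles in rad, forces in N, time in s.
With the tool pointing down it reaches from about 0.4 to 0.85 m from the base axis. Payload 10.4 kg.
Tool frame: the origin (TCP) lies between the finger pads, 19 mm behind the fingertips; this is the grasp point; z points along the fingers, y is the line along which they close (so a half turn about z gives the same grasp; the last joint's range is limited). The gripper opens to 87 mm and grips with 3 to 60 N. Pads are 19 mm wide; open, the fingers measure 117 mm over their backs; the gripper's body (75 mm by 190 mm) begins 51 mm behind the grasp point.
Start: joints at [1.095, 0.332, -0.065, 1.46, 0.022, 1.35, -0.088], TCP at [0.273, -0.562, 0.241] pointing down, gripper open.
Joint ranges: [-2.6, 2.6], [-0.5, 2.12], [-1.47, 1.34], [0.16, 2.42], [-1.27, 4.41], [0.06, 2.06], [-2.6, 2.6]. Speed limits (rad/s): [2.22, 2.22, 2.79, 2.79, 3.14, 3.14, 3.14].

INTERFACE

Orientations are given as a unit quaternion [x, y, z, w].
In Python, from bench import * gives the robot as it stands.
- The arm moves only by the tool carry_out, never from a script. Its argument "deltas" is a list of rows, each an object with "hand": the finger opening in mm, from 0 to 87; "dp": the shift along the tool's x, y, z each as a share of 250 mm, from -1 to 1, a list of three; "spin": the turn about the tool's z as a share of pi rad, from -1 to 1. In form: [{"hand": hand, "dp": [dx, dy, dz], "spin": spin}, ...]. A call has 1 to 20 rows; each row is the pose to reach, as a shift and turn from the pose commanded when the call began, along the tool's axes at that moment, turning the shorter way round; what a row does not reach only later rows make up. A row lasts 1/10 s, in which the tool goes at most 50 mm and 8.59 degrees, less where a joint would pass 70% of its speed; a pose out of reach is approached as far as the arm can. A call with a number of a shift or a turn outside -1 to 1 is refused whole. A call with a gripper value outside its range is refused whole. The fingers move at their own pace and stop on an object; "force" is the grip in N (left out, the last holds). Time passes only in rows, so rows that repeat a pose let the fingers close. It gives the time, the measured TCP pose, the force, the opening and the grip force at its end, in the units of the state.
- read_state(): the state, without advancing time (a new reading comes with each control period).
- camera(name): name is "scene" or "side" or "wrist"; returns the picture (400x640x3 uint8, red, green, blue); there is no depth.
- get_calibration(name): a dict with "fx", "fy", "cx", "cy" (pixels), "k1" (the pictures are not rectified: a ray, as slopes to the right and down, at radius r is drawn at 1 + k1 r^2 times it, then the intrinsics apply), "R" (3x3) and "t" (3): a world point X has camera coordinates R X + t; the wrist camera has in their place "mount" (4x4, takes a point from camera to tool coordinates, whose origin is the TCP and whose axes are the flange's). Camera axes: x right, y down, z forward; pixel columns grow to the right and rows downward; lengths in m; the calibration is good to about 2 mm. A picture is of the moment at which its call begins: read the wrist's pose just before it. get_calibration takes no time and is no camera call.
- close_job(): hands the job in; it is judged then, once.
The state is a dict: "time": time; "joint_positions": joint angles; "joint_vel": joint speeds; "joint_torque": joint torques, N m; "ee_pos": TCP position; "eef_rot": TCP orientation; "ft_force": force on the tool from outside, world axes, zero at the start; "torque": the same for the moment, N m; "width": finger opening in m; "grip_force": force on a finger pad.
Only numpy, scipy, OpenCV 4.12 (cv2) and the standard library are available. Lean on these libraries where they do the work, as an engineer would, in place of code of your own. Each camera call takes 0.05 s, during which the arm holds its last target. There are 200 camera calls.

## Working session

There is one attempt and no reset: what is moved stays moved. The work goes in short steps, Python scripts to look and compute and a tool call to move; the robot and the scene stay as the last step left them, time stands still between calls to the robot, and variables do not carry over. Pictures are saved under pics/ and viewed, at most 10 in all, crops included, and the job is handed in when it is done.

Besides the shell and the picture viewer there is one more tool, called after "Request:" as name(argument=value, ...) on one line, values as JSON. carry_out: Moves the arm, as the interface text tells. Its arguments: {"type":"object","properties":{"deltas":{"type":"array","items":{"type":"object","properties":{"hand":{"type":"number"},"dp":{"type":"array","items":{"type":"number","minimum":-1,"maximum":1}},"spin":{"type":"number","minimum":-1,"maximum":1}}}},"force":{"type":"number"}},"required":["deltas"]}

```bash
mkdir -p pics; cat > h.py <<'E'
from bench import *
import numpy as np, cv2
from scipy.spatial.transform import Rotation as Ro
def ray(c,u,v,pose=None):
    x=np.array([(u-c['cx'])/c['fx'],(v-c['cy'])/c['fy']]);s=x.copy()
    for _ in range(20): s=x/(1+c['k1']*(s@s))
    d=np.r_[s,1.]
    if 'mount' in c:
        p,q=pose;M=np.array(c['mount']);R=Ro.from_quat(q).as_matrix()
        return np.array(p)+R@M[:3,3], R@M[:3,:3]@d
    R=np.array(c['R']);return -R.T@np.array(c['t']), R.T@d
def onz(r,z): o,d=r; return o+d*(z-o[2])/d[2]
def tri(rs):
    A=0;b=0
    for o,d in rs:
        d=d/np.linalg.norm(d);P=np.eye(3)-np.outer(d,d);A=A+P;b=b+P@o
    X=np.linalg.solve(A,b);return X,[np.linalg.norm(np.cross(X-o,d/np.linalg.norm(d))) for o,d in rs]
def snap(n,f):
    im=camera(n);cv2.imwrite('pics/'+f,cv2.cvtColor(im,cv2.COLOR_RGB2BGR));return im
E
python3 - <<'E'
from h import *
s=read_state();print(s['time'],s['ee_pos'],s['eef_rot'])
for n in('scene','side','wrist'): snap(n,n+'0.png'); print(get_calibration(n))
E
```

```text
0.0 [ 0.2732733  -0.56169064  0.24046331] [ 9.74477581e-01  2.24483744e-01 -1.81299280e-04 -6.78823125e-04]
{'fx': 363.1204071602091, 'fy': 363.1204071602091, 'cx': 323.14262313911905, 'cy': 195.08318752826543, 'k1': -0.01445606571621015, 'R': array([[-0.86425164,  0.50301132, -0.00697934],
       [ 0.29920212,  0.50282367, -0.81095403],
       [-0.40440968, -0.70295659, -0.58506824]]), 't': array([ 0.42816793, -0.04788828,  1.431625  ])}
{'fx': 478.50287815631106, 'fy': 478.50287815631106, 'cx': 317.33242897807764, 'cy': 198.04665785193546, 'k1': -0.008453082887451193, 'R': array([[ 0.97128663, -0.23713028, -0.01927482],
       [-0.16622395, -0.61842293, -0.76806424],
       [ 0.1702113 ,  0.74921446, -0.64008266]]), 't': array([-0.48876871,  0.17448   ,  1.43361595])}
{'fx': 304.62803001082864, 'fy': 304.62803001082864, 'cx': 318.22389296337303, 'cy': 199.48542702586516, 'k1': -0.055684972788357025, 'mount': array([[-5.50711044e-04, -9.56221970e-01, -2.92641831e-01,
         8.15142064e-02],
       [ 9.99999681e-01, -3.57207673e-04, -7.14665581e-04,
         1.42544958e-03],
       [ 5.78845022e-04, -2.92642131e-01,  9.56221861e-01,
        -1.44294783e-01],
       [ 0.00000000e+00,  0.00000000e+00,  0.00000000e+00,
         1.00000000e+00]])}
```

View pics/scene0.png

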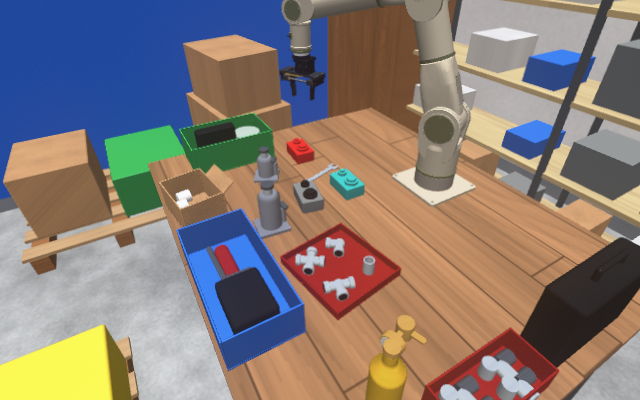

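View pics/side0.png

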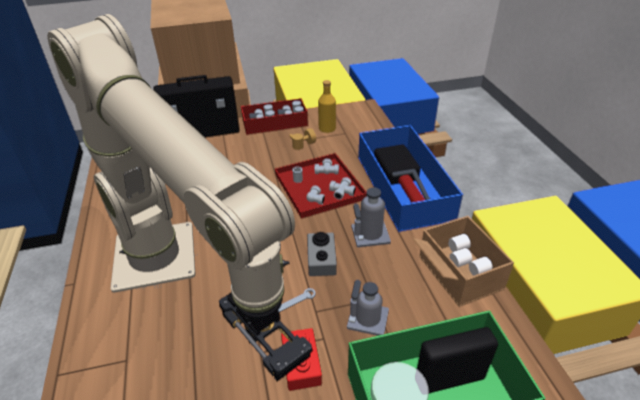

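The scene view shows the shallow tray with four fittings at about (310,261), (336,246), (340,288) and a coupling at (368,264). A second red bin at (490,375) is a look-alike. The jacks are at (265,165) and (270,205), and the grey tally is at (308,195), with red and turquoise look-alikes at (300,150) and (347,182). Next I'll enlarge the crops.

```bash
python3 - <<'E'
import cv2,numpy as np
def g(f,x,y,w,h,k):
    return cv2.resize(cv2.imread('pics/'+f)[y:y+h,x:x+w],None,fx=k,fy=k,interpolation=cv2.INTER_CUBIC)
cv2.imwrite('pics/c1.png',np.vstack([g('scene0.png',275,220,133,100,6)[:300*2]]))
a=g('side0.png',270,150,133,70,6); cv2.imwrite('pics/c2.png',a)
b=np.hstack([g('scene0.png',240,140,100,100,4),g('side0.png',300,180,100,160,4)[:400]*1])
cv2.imwrite('pics/c3.png',np.hstack([g('scene0.png',240,140,100,150,4),g('side0.png',300,185,100,150,4)]))
E
```

```text
(no output)
```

View pics/c1.png

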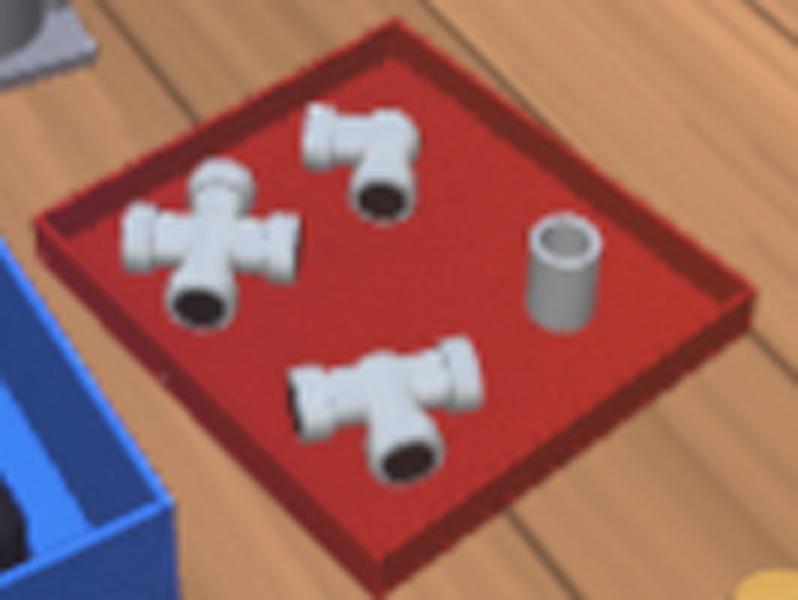

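View pics/c2.png

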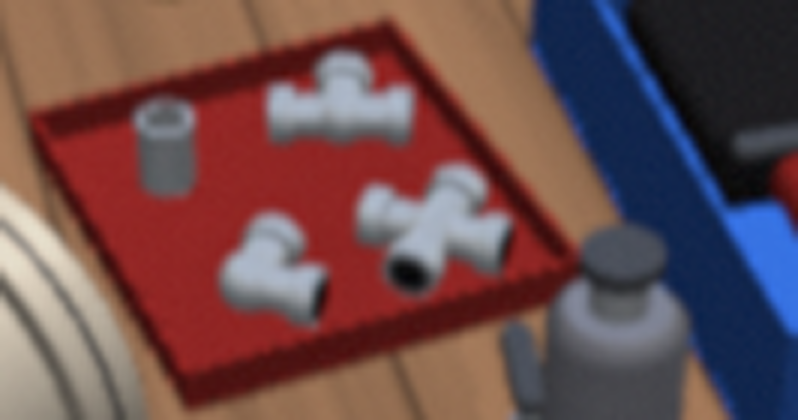

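View pics/c3.png

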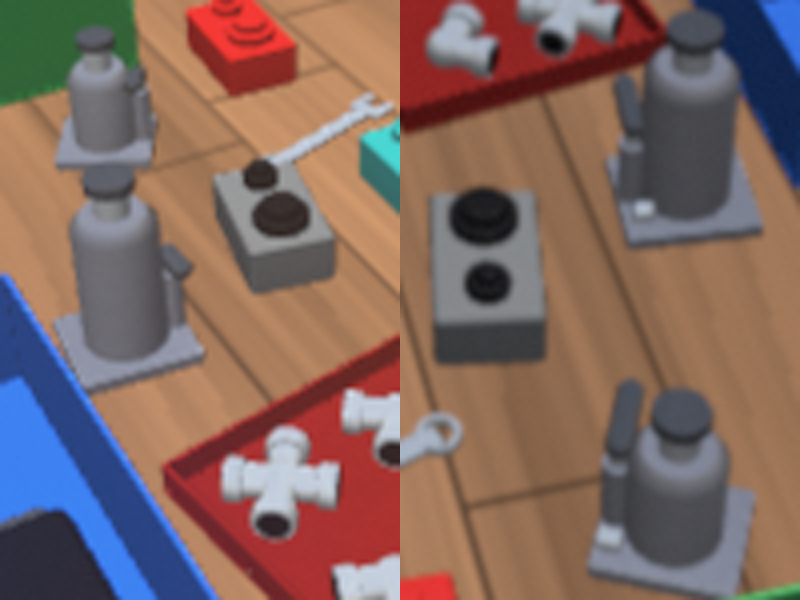

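The tee (three arms) is at scene (339,282) and side (327,167). The elbow is at (340,242), the cross at (310,259) and the coupling at (369,260). The shorter jack is at scene (264,149) and side (370,287). The tall one is at (267,184). The grey tally's large button is at scene (310,192) and side (321,237), and the small one is at (305,183).

```bash
python3 - <<'E'
from h import *
a,b=get_calibration('scene'),get_calibration('side')
for n,p,q in [('tee',(339.3,282.5),(327,167.5)),('short',(263.8,149.2),(370.2,287.2)),('tall',(267,184.5),(374,191.7)),('log',(310.2,192.),(321,237)),('clr',(305.2,183.2),(322,254.5)),('coup',(369.3,260),(297.3,169.2)),('cross',(310.3,259.2),(342.5,187)),('elbow',(340.5,241.7),(311.7,195.3))]:
    X,e=tri([ray(a,*p),ray(b,*q)]);print(n,X.round(4),np.round(e,4))
s=read_state();print(Ro.from_quat(s['eef_rot']).as_matrix().round(3))
E
```

```text
tee [0.6    0.2614 0.03  ] [0.0032 0.0032]
short [ 0.5444 -0.3738  0.128 ] [0.0025 0.0025]
tall [ 0.6523 -0.0784  0.173 ] [0.0028 0.0028]
log [ 0.4859 -0.1108  0.0642] [0.0025 0.0025]
clr [ 0.4724 -0.1748  0.0598] [0.0028 0.0028]
coup [0.4917 0.2508 0.0508] [0.0017 0.0017]
cross [0.6242 0.1421 0.0271] [0.0024 0.0024]
elbow [0.511  0.1256 0.0287] [0.0041 0.0041]
[[ 0.899  0.438 -0.001]
 [ 0.438 -0.899  0.001]
 [-0.    -0.001 -1.   ]]
```

Request:
carry_out(deltas=[{"hand":0,"dp":[0,0,-0.24],"spin":0},{"hand":0,"dp":[0,0,-0.24],"spin":0},{"hand":0,"dp":[0.87,-0.8,-0.24],"spin":0},{"hand":0,"dp":[0.87,-0.8,-0.24],"spin":0},{"hand":0,"dp":[0.87,-0.8,-0.24],"spin":0},{"hand":0,"dp":[0.87,-0.8,-0.24],"spin":0},{"hand":0,"dp":[0.87,-0.8,-0.24],"spin":0},{"hand":0,"dp":[0.87,-0.8,-0.24],"spin":0},{"hand":0,"dp":[0.87,-0.8,-0.24],"spin":0},{"hand":0,"dp":[0.87,-0.8,-0.24],"spin":0},{"hand":0,"dp":[0.87,-0.8,-0.24],"spin":0},{"hand":0,"dp":[0.87,-0.8,-0.24],"spin":0}])

```text
time: 1.35
ee_pos: [0.3809, -0.2883, 0.301]
eef_rot: [0.975, 0.223, -0.0, -0.0]
ft_force: [0.2, -0.8, -0.1]
width: 0.003
grip_force: 0.0
```

Request:
carry_out(deltas=[{"hand":0,"dp":[0.87,-0.8,0],"spin":0},{"hand":0,"dp":[0.87,-0.8,0],"spin":0},{"hand":0,"dp":[0.87,-0.8,0],"spin":0},{"hand":0,"dp":[0.87,-0.8,0],"spin":0},{"hand":0,"dp":[0.87,-0.8,0],"spin":0},{"hand":0,"dp":[0.87,-0.8,0],"spin":0},{"hand":0,"dp":[0.87,-0.8,0],"spin":0},{"hand":0,"dp":[0.87,-0.8,0],"spin":0},{"hand":0,"dp":[0.87,-0.8,0],"spin":0},{"hand":0,"dp":[0.87,-0.8,0],"spin":0}])

```text
time: 2.35
ee_pos: [0.4895, -0.0138, 0.3011]
eef_rot: [0.975, 0.223, -0.0, 0.0]
ft_force: [-0.9, -1.0, -0.1]
width: 0.0004
grip_force: 0.0
```

Request:
carry_out(deltas=[{"hand":0,"dp":[0.88,-0.8,0],"spin":0},{"hand":0,"dp":[0.88,-0.8,0],"spin":0},{"hand":0,"dp":[0.88,-0.8,0],"spin":0},{"hand":0,"dp":[0.88,-0.8,0],"spin":0},{"hand":0,"dp":[0.88,-0.8,0],"spin":0},{"hand":0,"dp":[0.88,-0.8,0],"spin":0},{"hand":0,"dp":[0.88,-0.8,0],"spin":0},{"hand":0,"dp":[0.88,-0.8,0],"spin":0},{"hand":0,"dp":[0.88,-0.8,0],"spin":0},{"hand":0,"dp":[0.88,-0.8,0],"spin":0}])

```text
time: 3.35
ee_pos: [0.6005, 0.262, 0.3018]
eef_rot: [0.975, 0.223, 0.0, 0.001]
ft_force: [-0.1, 0.5, -0.0]
width: 0.0003
grip_force: 0.0
```

```bash
python3 - <<'E'
from h import *
s=read_state();print(s['ee_pos'],s['eef_rot']);snap('wrist','w1.png')
E
```

```text
[0.60050217 0.26195798 0.3017912 ] [9.74801115e-01 2.23074367e-01 4.70250802e-04 6.26718389e-04]
```

View pics/w1.png

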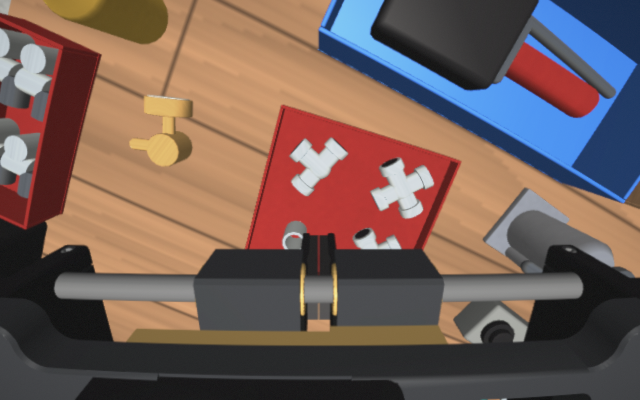

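The wrist view shows the tee's three arms meeting at about (320,166), with the cross at (402,188).

```bash
python3 - <<'E'
from h import *
c=get_calibration('wrist');s=read_state()
r=ray(c,320,166,(s['ee_pos'],s['eef_rot']));print(onz(r,.034),onz(r,.038))
print(tri([r,ray(get_calibration('scene'),339.3,282.5),ray(get_calibration('side'),327,167.5)]))
E
```

```text
[0.60532876 0.26020584 0.034     ] [0.60599773 0.26055795 0.038     ]
(array([0.60156312, 0.2608988 , 0.0298989 ]), [np.float64(0.0032285599224763043), np.float64(0.0048142571750403), np.float64(0.001601496362127692)])
```

Request:
carry_out(deltas=[{"hand":0,"dp":[0.01,0,0.2],"spin":0},{"hand":0,"dp":[0.01,0,0.4],"spin":0},{"hand":0,"dp":[0.01,0,0.55],"spin":0},{"hand":0,"dp":[0.01,0,0.7],"spin":0},{"hand":0,"dp":[0.01,0,0.8],"spin":0},{"hand":0,"dp":[0.01,0,0.86],"spin":0},{"hand":0,"dp":[0.01,0,0.86],"spin":0},{"hand":0,"dp":[0.01,0,0.86],"spin":0},{"hand":0,"dp":[0.01,0,0.86],"spin":0},{"hand":0,"dp":[0.01,0,0.86],"spin":0},{"hand":0,"dp":[0.01,0,0.86],"spin":0},{"hand":0,"dp":[0.01,0,0.86],"spin":0},{"hand":0,"dp":[0.01,0,0.86],"spin":0},{"hand":0,"dp":[0.01,0,0.86],"spin":0},{"hand":0,"dp":[0.01,0,0.86],"spin":0},{"hand":0,"dp":[0.01,0,0.86],"spin":0},{"hand":0,"dp":[0.01,0,0.86],"spin":0},{"hand":0,"dp":[0.01,0,0.86],"spin":0},{"hand":0,"dp":[0.01,0,0.86],"spin":0},{"hand":0,"dp":[0.01,0,0.86],"spin":0}])

```text
time: 5.4
ee_pos: [0.6022, 0.2651, 0.0862]
eef_rot: [0.974, 0.224, -0.0, 0.0]
ft_force: [-0.2, -0.3, 0.4]
width: 0.0007
grip_force: 0.0
```

Request:
carry_out(deltas=[{"hand":0,"dp":[0,0,0],"spin":0},{"hand":0,"dp":[0,0,0],"spin":0},{"hand":0,"dp":[0,0,0],"spin":0},{"hand":0,"dp":[0,0,0],"spin":0},{"hand":0,"dp":[0,0,0],"spin":0},{"hand":0,"dp":[0,0,0],"spin":0},{"hand":0,"dp":[0,0,0],"spin":0},{"hand":0,"dp":[0,0,0],"spin":0},{"hand":0,"dp":[0,0,0],"spin":0},{"hand":0,"dp":[0,0,0],"spin":0},{"hand":0,"dp":[0,0,0],"spin":0},{"hand":0,"dp":[0,0,0],"spin":0},{"hand":0,"dp":[0,0,-0.2],"spin":0},{"hand":0,"dp":[0,0,-0.4],"spin":0},{"hand":0,"dp":[0,0,-0.6],"spin":0},{"hand":0,"dp":[0,0,-0.8],"spin":0},{"hand":0,"dp":[0,0,-0.86],"spin":0},{"hand":0,"dp":[0,0,-0.86],"spin":0},{"hand":0,"dp":[0,0,-0.86],"spin":0}])

```text
time: 7.3
ee_pos: [0.602, 0.265, 0.3001]
eef_rot: [0.974, 0.224, -0.0, 0.0]
ft_force: [0.1, -0.1, 0.0]
width: -0.0
grip_force: 0.0
```

Request:
carry_out(deltas=[{"hand":0,"dp":[-0.44,0.73,0],"spin":0},{"hand":0,"dp":[-0.44,0.73,0],"spin":0},{"hand":0,"dp":[-0.44,0.73,0],"spin":0},{"hand":0,"dp":[-0.44,0.73,0],"spin":0},{"hand":0,"dp":[-0.44,0.73,0],"spin":0},{"hand":0,"dp":[-0.44,0.73,0],"spin":0},{"hand":0,"dp":[-0.44,0.73,0],"spin":0},{"hand":0,"dp":[-0.44,0.73,0],"spin":0}])

```text
time: 8.1
ee_pos: [0.5828, 0.0551, 0.3006]
eef_rot: [0.974, 0.226, -0.0, -0.001]
ft_force: [-0.1, 0.9, -0.7]
width: 0.0005
grip_force: 0.0
```

Request:
carry_out(deltas=[{"hand":0,"dp":[-0.44,0.73,0],"spin":0},{"hand":0,"dp":[-0.44,0.73,0],"spin":0},{"hand":0,"dp":[-0.44,0.73,0],"spin":0},{"hand":0,"dp":[-0.44,0.73,0],"spin":0},{"hand":0,"dp":[-0.44,0.73,0],"spin":0},{"hand":0,"dp":[-0.44,0.73,0],"spin":0},{"hand":0,"dp":[-0.44,0.73,0],"spin":0},{"hand":0,"dp":[-0.44,0.73,0],"spin":0}])

```text
time: 8.9
ee_pos: [0.5647, -0.1563, 0.3014]
eef_rot: [0.974, 0.226, 0.0, -0.0]
ft_force: [-0.0, -0.5, -0.3]
width: 0.0006
grip_force: 0.0
```

Request:
carry_out(deltas=[{"hand":0,"dp":[-0.44,0.73,0],"spin":0},{"hand":0,"dp":[-0.44,0.73,0],"spin":0},{"hand":0,"dp":[-0.44,0.73,0],"spin":0},{"hand":0,"dp":[-0.44,0.73,0],"spin":0},{"hand":0,"dp":[-0.44,0.73,0],"spin":0},{"hand":0,"dp":[-0.44,0.73,0],"spin":0},{"hand":0,"dp":[-0.44,0.73,0],"spin":0},{"hand":0,"dp":[-0.44,0.73,0],"spin":0},{"hand":0,"dp":[-0.44,0.73,0],"spin":0},{"hand":0,"dp":[-0.44,0.73,0],"spin":0}])

```text
time: 9.9
ee_pos: [0.5454, -0.3704, 0.3016]
eef_rot: [0.974, 0.225, 0.0, 0.0]
ft_force: [-0.1, -0.4, -0.3]
width: 0.0004
grip_force: 0.0
```

```bash
python3 - <<'E'
from h import *
s=read_state();print(s['ee_pos'],s['eef_rot']);snap('side','s2.png')
im=cv2.imread('pics/s2.png')[180:340,240:440];cv2.imwrite('pics/s2c.png',cv2.resize(im,None,fx=3.5,fy=3.5,interpolation=cv2.INTER_CUBIC))
E
```

```text
[ 0.54541056 -0.37041529  0.3016306 ] [9.74300645e-01 2.25251414e-01 1.61290178e-04 1.64202287e-04]
```

View pics/s2c.png

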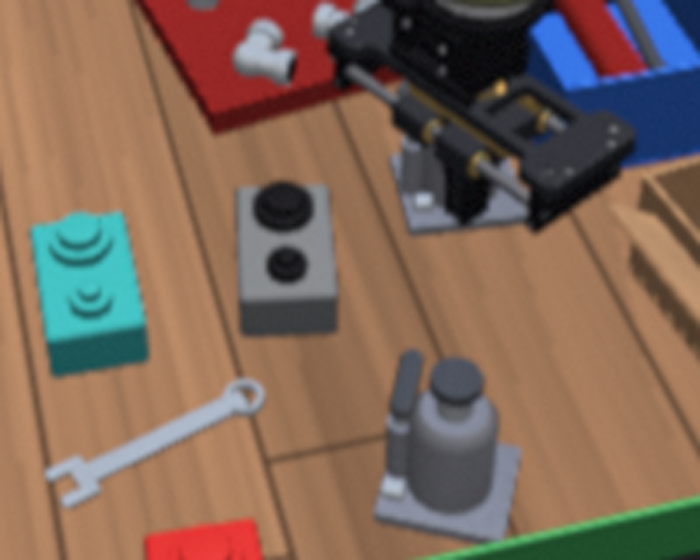

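The fingers are clear and high over the shorter jack, whose ram head is at crop (456,380). Now I descend and hold.

Request:
carry_out(deltas=[{"hand":0,"dp":[-0.01,0.01,0.15],"spin":0},{"hand":0,"dp":[-0.01,0.01,0.28],"spin":0},{"hand":0,"dp":[-0.01,0.01,0.4],"spin":0},{"hand":0,"dp":[-0.01,0.01,0.48],"spin":0},{"hand":0,"dp":[-0.01,0.01,0.48],"spin":0},{"hand":0,"dp":[-0.01,0.01,0.48],"spin":0},{"hand":0,"dp":[-0.01,0.01,0.48],"spin":0},{"hand":0,"dp":[-0.01,0.01,0.48],"spin":0},{"hand":0,"dp":[-0.01,0.01,0.48],"spin":0},{"hand":0,"dp":[-0.01,0.01,0.48],"spin":0},{"hand":0,"dp":[-0.01,0.01,0.48],"spin":0},{"hand":0,"dp":[-0.01,0.01,0.48],"spin":0},{"hand":0,"dp":[-0.01,0.01,0.48],"spin":0},{"hand":0,"dp":[-0.01,0.01,0.48],"spin":0},{"hand":0,"dp":[-0.01,0.01,0.48],"spin":0},{"hand":0,"dp":[-0.01,0.01,0.48],"spin":0},{"hand":0,"dp":[-0.01,0.01,0.48],"spin":0},{"hand":0,"dp":[-0.01,0.01,0.48],"spin":0},{"hand":0,"dp":[-0.01,0.01,0.48],"spin":0},{"hand":0,"dp":[-0.01,0.01,0.48],"spin":0}])

```text
time: 11.95
ee_pos: [0.5438, -0.3749, 0.1813]
eef_rot: [0.974, 0.224, 0.0, 0.0]
ft_force: [-0.5, -0.8, 0.1]
width: 0.0005
grip_force: 0.0
```

Request:
carry_out(deltas=[{"hand":0,"dp":[0,0,0],"spin":0},{"hand":0,"dp":[0,0,0],"spin":0},{"hand":0,"dp":[0,0,0],"spin":0},{"hand":0,"dp":[0,0,0],"spin":0},{"hand":0,"dp":[0,0,0],"spin":0},{"hand":0,"dp":[0,0,0],"spin":0},{"hand":0,"dp":[0,0,0],"spin":0},{"hand":0,"dp":[0,0,0],"spin":0},{"hand":0,"dp":[0,0,0],"spin":0},{"hand":0,"dp":[0,0,-0.2],"spin":0},{"hand":0,"dp":[0,0,-0.4],"spin":0},{"hand":0,"dp":[0,0,-0.48],"spin":0},{"hand":0,"dp":[0,0,-0.48],"spin":0},{"hand":0,"dp":[0,0,-0.48],"spin":0}])

```text
time: 13.35
ee_pos: [0.5438, -0.3749, 0.301]
eef_rot: [0.974, 0.224, -0.0, 0.0]
ft_force: [-0.2, -0.7, -1.0]
width: 0.0002
grip_force: 0.0
```

```bash
python3 - <<'E'
from h import *
a,b=get_calibration('scene'),get_calibration('side')
snap('scene','sc3.png')
for y in (190,191,192): print(onz(ray(a,310.2,y),.072).round(4))
for y in (235.5,236.5,237.5): print(onz(ray(b,321.2,y),.072).round(4))
A=cv2.resize(cv2.imread('pics/sc3.png')[170:220,285:335],None,fx=8,fy=8,interpolation=cv2.INTER_CUBIC)
B=cv2.resize(cv2.imread('pics/s2.png')[220:270,295:345],None,fx=8,fy=8,interpolation=cv2.INTER_CUBIC)
cv2.imwrite('pics/c4.png',cv2.convertScaleAbs(np.hstack([A,B]),alpha=2,beta=10))
E
```

```text
[ 0.4826 -0.1112  0.072 ]
[ 0.4855 -0.1059  0.072 ]
[ 0.4884 -0.1006  0.072 ]
[ 0.4884 -0.1139  0.072 ]
[ 0.4874 -0.1179  0.072 ]
[ 0.4864 -0.1219  0.072 ]
```

View pics/c4.png

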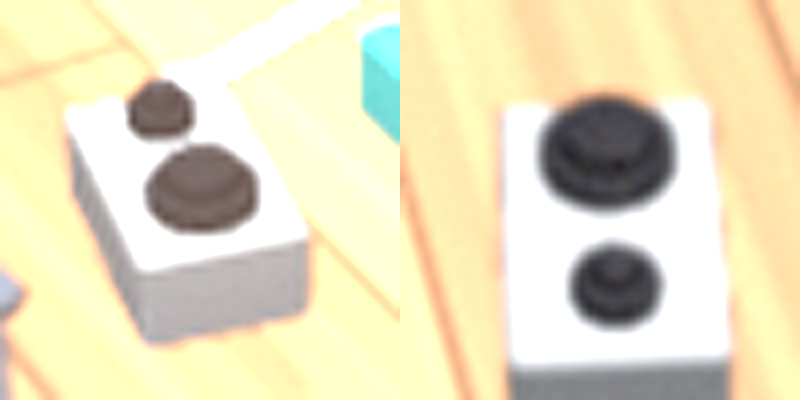

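Request:
carry_out(deltas=[{"hand":0,"dp":[0.25,-1,0],"spin":0},{"hand":0,"dp":[0.25,-1,0],"spin":0},{"hand":0,"dp":[0.25,-1,0],"spin":0},{"hand":0,"dp":[0.25,-1,0],"spin":0},{"hand":0,"dp":[0.25,-1,0],"spin":0},{"hand":0,"dp":[0.25,-1,0],"spin":0},{"hand":0,"dp":[0.25,-1,0],"spin":0},{"hand":0,"dp":[0.25,-1,0],"spin":0},{"hand":0,"dp":[0.25,-1,0],"spin":0},{"hand":0,"dp":[0.25,-1,0],"spin":0}])

```text
time: 14.4
ee_pos: [0.4906, -0.1241, 0.3007]
eef_rot: [0.975, 0.223, -0.0, -0.0]
ft_force: [0.1, 0.9, 0.4]
width: 0.0006
grip_force: 0.0
```

Request:
carry_out(deltas=[{"hand":0,"dp":[0,-0.05,0],"spin":0},{"hand":0,"dp":[0,-0.05,0.2],"spin":0},{"hand":0,"dp":[0,-0.05,0.4],"spin":0},{"hand":0,"dp":[0,-0.05,0.6],"spin":0},{"hand":0,"dp":[0,-0.05,0.7],"spin":0},{"hand":0,"dp":[0,-0.05,0.78],"spin":0},{"hand":0,"dp":[0,-0.05,0.78],"spin":0},{"hand":0,"dp":[0,-0.05,0.78],"spin":0},{"hand":0,"dp":[0,-0.05,0.78],"spin":0},{"hand":0,"dp":[0,-0.05,0.78],"spin":0}])

```text
time: 15.4
ee_pos: [0.4859, -0.1116, 0.1075]
eef_rot: [0.974, 0.224, 0.001, 0.001]
ft_force: [-0.0, 0.1, -0.0]
width: 0.0004
grip_force: 0.0
```

```bash
python3 - <<'E'
from h import *
snap('scene','sc4.png');snap('side','s4.png');s=read_state();print(s['ee_pos'],s['ft_force'])
A=cv2.resize(cv2.imread('pics/sc4.png')[140:240,260:360],None,fx=4,fy=4,interpolation=cv2.INTER_CUBIC)
B=cv2.resize(cv2.imread('pics/s4.png')[180:280,270:370],None,fx=4,fy=4,interpolation=cv2.INTER_CUBIC)
cv2.imwrite('pics/c5.png',cv2.convertScaleAbs(np.hstack([A,B]),alpha=2,beta=10))
E
```

```text
[ 0.48563724 -0.11164027  0.10710569] [-0.08383893 -0.40740348 -0.62146664]
```

View pics/c5.png

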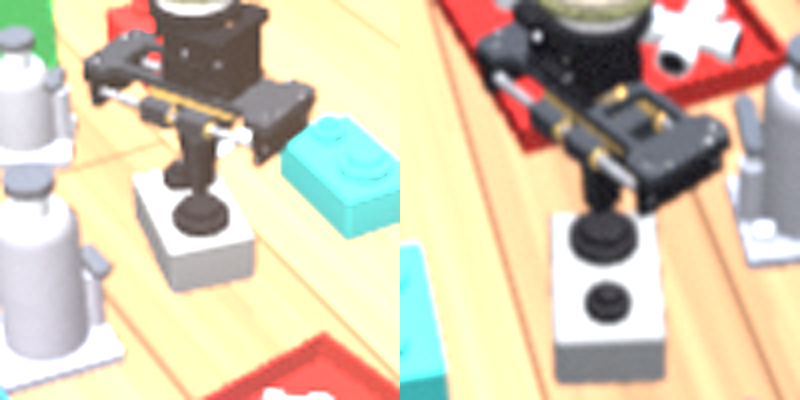

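The closed fingers sit right over the large button in both views, and the small button is well clear.

Request:
carry_out(deltas=[{"hand":0,"dp":[0,0,0.03],"spin":0},{"hand":0,"dp":[0,0,0.05],"spin":0},{"hand":0,"dp":[0,0,0.06],"spin":0},{"hand":0,"dp":[0,0,0.07],"spin":0},{"hand":0,"dp":[0,0,0.075],"spin":0},{"hand":0,"dp":[0,0,0.08],"spin":0},{"hand":0,"dp":[0,0,0.08],"spin":0},{"hand":0,"dp":[0,0,0.08],"spin":0}])

```text
time: 16.3
ee_pos: [0.4851, -0.1115, 0.0864]
eef_rot: [0.974, 0.224, -0.0, 0.0]
ft_force: [-3.3, -0.2, 4.5]
width: 0.0006
grip_force: 2.0
```

Request:
carry_out(deltas=[{"hand":0,"dp":[0,0,0.004],"spin":0},{"hand":0,"dp":[0,0,0.008],"spin":0},{"hand":0,"dp":[0,0,0.012],"spin":0},{"hand":0,"dp":[0,0,0.012],"spin":0},{"hand":0,"dp":[0,0,0.012],"spin":0}])

```text
time: 16.8
ee_pos: [0.4855, -0.1115, 0.0848]
eef_rot: [0.974, 0.224, 0.0, 0.001]
ft_force: [-10.8, 2.9, 24.3]
width: 0.0007
grip_force: 12.3
```

The force rose sharply to 24 N, so the button has reached its stop. Now I release it and rise.

Request:
carry_out(deltas=[{"hand":0,"dp":[0,0,-0.03],"spin":0},{"hand":0,"dp":[0,0,-0.1],"spin":0},{"hand":0,"dp":[0,0,-0.3],"spin":0},{"hand":0,"dp":[0,0,-0.5],"spin":0},{"hand":0,"dp":[0,0,-0.7],"spin":0},{"hand":0,"dp":[0,0,-0.86],"spin":0},{"hand":0,"dp":[0,0,-0.86],"spin":0},{"hand":0,"dp":[0,0,-0.86],"spin":0},{"hand":0,"dp":[0,0,-0.86],"spin":0},{"hand":0,"dp":[0,0,-0.86],"spin":0}])

```text
time: 17.8
ee_pos: [0.4847, -0.1115, 0.2969]
eef_rot: [0.974, 0.224, -0.001, -0.001]
ft_force: [0.7, -0.2, -0.7]
width: 0.0005
grip_force: 0.0
```

```bash
python3 - <<'E'
from h import *
s=read_state();print(s['ee_pos'],s['ft_force']);print(close_job())
E
```

```text
[ 0.48467381 -0.11147458  0.29685525] [ 0.74099988 -0.15238859 -0.74793338]
the job is handed in; nothing more can be done
None
```

I held the fingertips over the tee and then the shorter jack for over two seconds each, pressed the large button to its stop and released it, and handed the job in at about 18 s; the hand-in returned no verdict.

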